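# Hang a board carrier in the drying bay and shut its guard door

## Task

Slide the wire guard door of the drying bay open, hook the longer of the two board carriers standing on the bench onto the rail inside, and slide it along the rail, partly under the fixed grille, until its middle is level with the pointer clipped to the bay's far track. Then slide the guard door fully shut, leaving the carrier hanging freely and both short carriers, the bottle and the spool where they are.

Things in the scene. Friction and masses are not known exactly. Their poses are not given: they have to be found in the camera images.
- bay: Drying bay: grey sheet-metal box fixed to the bench, 210 (x) x 440 (y) mm. Origin: centre of its underside, on the bench; x, y along its sides, z up. Inside free from x = -93 to 93, y = -212 to 212 mm, floor at z = 4. Walls reach z = 139 (far wall, +x, of wires). Along both long sides aluminium tracks (x = +-97 to +-105 mm) reach z = 158 mm.
- opening (a point): Centre of the bay's top opening for loading: bay y = 0 to 212 mm, x = -93 to 93 mm; this point is at bay x = 0, y = 106, z = 139 mm. The other half of the top, bay y = -210 to 0, is closed by a fixed wire grille, z = 139 to 145 mm, over which the door slides.
- rail_mid (a point): Middle of the rail's centre line: bay x = 0, y = 0, z = 100 mm, right below the fixed grille's edge. The rail is a fixed steel bar, 10 mm diameter, along bay y from end wall to end wall.
- door (a joint): Guard door: wire panel 190 x 215 x 8 mm on the tracks on top of the bay, z = 147 to 155 mm. 0 = shut (covers bay y = -1 to 214 mm, stop); grows as it slides towards the bay's -y over the fixed grille; 0.205 m = fully open (stop). It stays where left; 2.5 N moves it.
- door_fin (a point): Middle of the top edge of the door's upright push fin: 120 mm along bay x, 8 mm thick along bay y, standing 28 mm above the door's top, top at bay z = 183 mm. At bay x = 0, y = 19 mm when shut; moves with the door to y = -186 mm when fully open.
- mark: Dark steel pointer, a fin 4 mm thick and 30 mm long along x, clipped outside the bay's far (+x) track; axes as the bay's. Its origin's y in the bay's frame (between -35 and -5 mm, so beside the grille's edge) is where the carrier's middle belongs along the rail. Only a mark: nothing collides with it.
- carrier: The longer carrier, to be hung: upright aluminium frame with a green board on a flat foot; 100 mm long (its y), 115 high (z), about 0.22 kg. Origin: centre of the foot's underside. Foot 44 mm wide (x), 4 thick; frame 6 mm thick (15 over its chips) up to z = 49 mm. Two steel C-hooks join it to the header above. It may hang either way round.
- carrier_header (a point): Middle of the top edge of the carrier's header (the grip): a bar 10 mm thick (x), 100 mm long (y), from z = 93 to 115 mm above the carrier's underside, centred over its origin.
- carrier_seat (a point): Point in the carrier's hooks, midway along it, where the rail's centre lies once hung: 84 mm above its underside, x = 0. The hooks' roof is an inverted V that centres itself on the rail. Hooks are 12 mm wide (y), centred 12 mm in from each end.
- carrier_mouth (a point): Centre of the hooks' mouth, at carrier x = 11.5, z = 61.5 mm. The mouth faces the carrier's +x and is open from z = 49 to 74 mm; above it hangs the lip (x = 10 to 13 mm, z = 74 to 83). The closed back of the C is at x = -13 to -10 mm.
- short_carrier: A short carrier standing on the bench, to be left alone: like the carrier but 60 mm long. Origin: centre of its foot's underside.
- hung_carrier: Another short carrier (60 mm long) already hanging on the rail under the fixed grille near the bay's -y end, to be left alone. Origin: centre of its foot's underside.
- bottle: White flux bottle, 44 mm diameter, 120 mm high, to be left alone. Origin: centre of its underside.
- spool: Black empty wire spool standing on its flange, 90 mm diameter, 60 mm high, to be left alone. Origin: centre of its underside.
Mind the look-alikes: they are no part of the job. What is shaped like the carrier but pink is not meant.

How it is judged (in metres and radians):
On the way, in this order (a step that is already met when the one before it is completed fails the run):
1. the guard door is slid open, by more than 90 mm (value of joint door above 0.09 m), for 0.1 s.
2. the longer carrier hangs on the rail with its middle within 10 mm of the pointer (x of carrier_seat in the frame of bay between -0.007 and 0.007 m and z of carrier_seat in the frame of rail_mid between -0.007 and 0.007 m and y of carrier_seat in the frame of mark between -0.01 and 0.01 m and angle between carrier's own z axis and vertical below 0.15 rad), for 0.2 s.
At the end, for the whole second after the job is handed in: The longer carrier hangs at rest on the rail by its hooks (seat within 7 mm of the rail's centre line, tilted less than 0.15 rad), its middle within 10 mm of the pointer along the rail, and the guard door is shut to within 6 mm (all of step 2 and value of joint door below 0.006 m and linear speed of each of carrier, hung_carrier below 0.03 m/s); the robot touches nothing.
It fails at once if the short carrier on the bench is moved by more than 20 mm (distance of short_carrier from where it was at the start of the episode above 0.02 m).
It fails at once if the carrier already hanging is moved by more than 20 mm (distance of hung_carrier from where it was at the start of the episode above 0.02 m).
It fails at once if the bottle is moved by more than 20 mm (distance of bottle from where it was at the start of the episode above 0.02 m).
It fails at once if the spool is moved by more than 20 mm (distance of spool from where it was at the start of the episode above 0.02 m).
It also fails if it takes over 72 s, if anything falls off the work surface, if the arm or the gripper's body presses on something with over 40 N, if the wrist force passes 120 N, or if a joint passes its speed limit or range.

## Robot

A 7-joint arm with a two-finger parallel gripper is mounted at the origin on the work surface. World frame = base frame: x ahead of the robot, y to its left, z up, the work surface at z = 0. Lengths are in m, angles in degrees, forces in N, time in s.
With the tool pointing down it reaches from about 0.425 to 0.95 m from the base axis. Payload 16.7 kg.
Tool frame: the origin (TCP) lies between the finger pads; the fingertips stand 19 mm ahead of it and the grasp point (between the pads) is the TCP; x points along the fingers, z is the direction in which the jaws open and shut, and the axes are right-handed (so a half turn about x gives the same grasp; the last joint's range is limited). The gripper opens to 94 mm and grips with 3 to 60 N. Pads are 16 mm wide; open, the fingers measure 119 mm over their backs; the gripper's body (75 mm by 177 mm) begins 78 mm behind the grasp point.
Start: joints at [65.575, 24.414, 4.234, 92.017, -1.954, 63.644, -3.845], TCP at [0.184, -0.649, 0.224] pointing down, gripper open.
Joint ranges: [-163.25, 163.25], [-28.42, 122.38], [-70.27, 78.77], [12.13, 141.07], [-58.53, 238.53], [9.26, 117.41], [-156.51, 156.51]. Speed limits (degrees/s): [108.29, 108.29, 136.94, 136.94, 172.46, 172.46, 172.46].

## Interface

Orientations are given as a 3x3 rotation matrix whose columns are the frame's x, y, z axes.
In Python, from cell import * gives the robot as it stands.
- The arm moves only by the shell command python3 -m handwheel 'ROWS' [FORCE]. ROWS is JSON, a list of rows, each an object of numbers: "x", "y", "z": the shift along the tool's x, y, z in cm; "roll": the turn about the tool's x in rad; "grip": the opening, from 0 (shut) to 1 (fully open). A call has 1 to 5 rows; each row is the pose to reach, as a shift and turn from the pose commanded when the call began, along the tool's axes at that moment; what a row does not reach only later rows make up. A row lasts 1/12 s, in which the tool goes at most 41.7 mm and 7.16 degrees, less where a joint would pass 70% of its speed; a pose out of reach is approached as far as the arm can. A call with a gripper value outside its range is refused whole. The fingers move at their own pace and stop on an object; FORCE is the grip in N (left out, the last holds). Time passes only in rows, so rows that repeat a pose let the fingers close. It gives the time, the measured TCP pose, the force and the opening at its end, in the units of the state.
- read_state(): the state, without advancing time (a new reading comes with each control period).
- capture(name): name is "scene" or "top"; returns a dict with "pixels" (480x640x3 uint8, red, green, blue), "z_map" (480x640 float32, m along the optical axis (not along the pixel's ray), 0 where there is no reading), "vfov" (degrees; the focal length in pixels is half the picture's height over the tangent of half this angle, whatever the lens; pixels are square), "cx", "cy" (the principal point, pixels), "k1" (the pictures are not rectified: a ray, as slopes to the right and down, at radius r is drawn at 1 + k1 r^2 times it, then the intrinsics apply), "extrinsics" (4x4, takes a point from world to camera coordinates). Camera axes: x right, y down, z forward; pixel columns grow to the right and rows downward; lengths in m; the calibration is good to about 2 mm. A picture is of the moment at which its call begins.
- job_done(): hands the job in, once; it reports no verdict.
The state is a dict: "time_s": time; "joint_positions": joint angles; "qvel": joint speeds; "joint_efforts": joint torques, N m; "eef_pos": TCP position; "orientation": TCP orientation; "force": force on the tool from outside, world axes, zero at the start; "ft_torque": the same for the moment, N m; "opening": finger opening in m.
Only numpy, scipy, OpenCV 4.12 (cv2) and the standard library are available. Lean on these libraries where they do the work, as an engineer would, in place of code of your own. Each camera call takes 0.05 s, during which the arm holds its last target. There are 200 camera calls.

## Working session

There is one attempt and no reset: what is moved stays moved. The work goes in short steps, Python scripts to look and compute and a shell command to move; the robot and the scene stay as the last step left them, time stands still between calls to the robot, and variables do not carry over. Pictures are saved under pics/ and viewed, about 8 in all and at most 12, crops included, and the job is handed in when it is done.

```bash
mkdir -p pics; ls; cat > h.py <<'E'
import numpy as np, cv2
from cell import *
def K(c):
    f=240/np.tan(np.radians(c["vfov"]/2)); return f
def cloud(c):
    f=K(c); v,u=np.mgrid[0:480,0:640]
    x=(u-c["cx"])/f; y=(v-c["cy"])/f
    X,Y=x.copy(),y.copy()
    for _ in range(10):
        s=1+c["k1"]*(X*X+Y*Y); X=x/s;Y=y/s
    z=c["z_map"]; P=np.stack([X*z,Y*z,z],-1)
    E=np.array(c["extrinsics"]); W=(P-E[:3,3])@E[:3,:3]
    W[z==0]=np.nan
    return W
def proj(c,p):
    E=np.array(c["extrinsics"]); q=E[:3,:3]@np.array(p)+E[:3,3]
    a=q[:2]/q[2]; a=a*(1+c["k1"]*(a@a)); return a*K(c)+[c["cx"],c["cy"]]
def save(c,n): cv2.imwrite("pics/"+n,c["pixels"][:,:,::-1])
E
python3 - <<'E'
from h import *
for n in("scene","top"):
    c=capture(n); save(c,n+"1.png"); np.save(n+"1.npy",c,allow_pickle=True)
    print(n,c["vfov"],c["cx"],c["cy"],c["k1"],np.round(c["extrinsics"],3).tolist())
s=read_state(); print(s)
E
```

```text
pics
scene 46.43189029461621 319.37658479490136 240.80366490568412 0.02739286382816646 [[0.821, 0.57, -0.005, -0.537], [0.328, -0.479, -0.814, -0.049], [-0.467, 0.667, -0.58, 1.531], [0.0, 0.0, 0.0, 1.0]]
top 57.2838920140393 319.8647173699925 233.69638919293882 -0.034000441012062836 [[0.008, -1.0, -0.017, 0.097], [-0.984, -0.005, -0.178, 0.631], [0.178, 0.019, -0.984, 0.873], [0.0, 0.0, 0.0, 1.0]]
{'time_s': 0.1, 'joint_positions': array([65.57604659, 24.4460375 ,  4.23193901, 92.04735338, -1.95317523,
       63.64290765, -3.84463979]), 'qvel': array([ 0.11876783,  0.090615  , -0.03105083, -0.0373267 ,  0.06745768,
        0.0568563 ,  0.04292965]), 'joint_efforts': array([ 7.20236858e-03, -9.37470889e+01,  3.67646523e+00, -4.55039620e+01,
       -4.86819714e-02,  1.68999180e-02,  1.00466884e-04]), 'eef_pos': array([ 0.18431801, -0.64897208,  0.22385563]), 'orientation': array([[-3.92390838e-04,  9.61950472e-01,  2.73223598e-01],
       [ 1.04842959e-03,  2.73223865e-01, -9.61949905e-01],
       [-9.99999373e-01, -9.10046229e-05, -1.11574789e-03]]), 'force': array([ 0.57368772,  0.32470009, -0.38026077]), 'ft_torque': array([-0.04300391,  0.03453141, -0.04305684]), 'opening': 0.09411452704385387}
```

View pics/scene1.png

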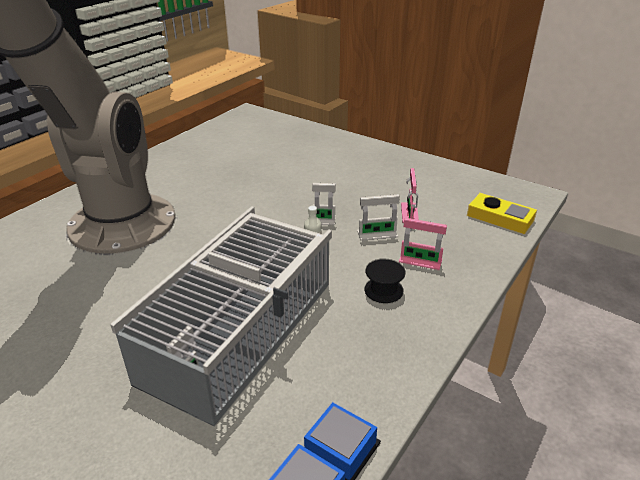

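View pics/top1.png

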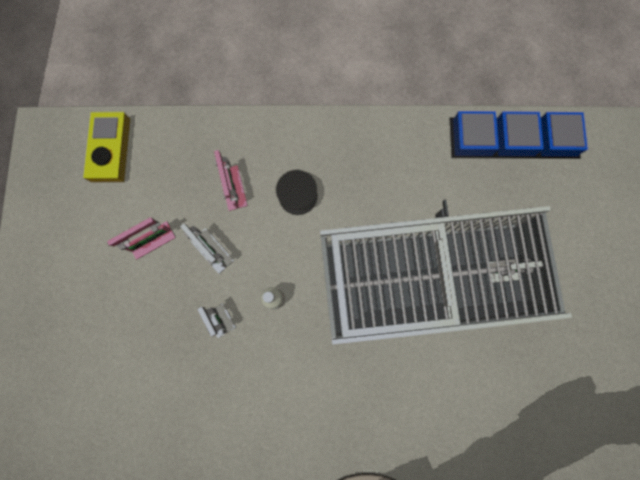

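The scene view shows the bay at centre, the long white carrier at (378,215), the short at (323,203), pink decoys at (410,190) and (423,242). In the top view the long carrier's header runs (183,225)-(222,268), the short one is at (212,320), the bottle at (272,298), the spool at (297,192), the bay tracks' corners at (321,234), (550,209), (570,316), (333,342), and the pointer at (444,208).

```bash
python3 - <<'E'
from h import *
S=np.load("scene1.npy",allow_pickle=True).item();T=np.load("top1.npy",allow_pickle=True).item()
np.set_printoptions(precision=4,suppress=True)
ims=[]
for c,(x0,y0,x1,y1) in ((S,(350,180,410,245)),(T,(170,210,240,280)),(T,(430,190,460,230))):
    ims.append(cv2.resize(c["pixels"][y0:y1,x0:x1,::-1],(390,390),interpolation=cv2.INTER_NEAREST))
cv2.imwrite("pics/crop1.png",np.hstack(ims[:2]))
for n,c in(("scene",S),("top",T)):
    W=cloud(c); c["W"]=W
    # table check
    m=np.abs(W[...,2])<0.01; print(n,"table z",np.median(W[m][:,2]))
def rect(P):
    r=cv2.minAreaRect((P[:,:2]*1000).astype(np.float32)); return r
W=T["W"]
for n,(x0,y0,x1,y1),zl,zh in (("carrier",(170,210,240,280),.1,.13),("short",(190,295,245,345),.1,.13),("spool",(270,165,325,220),.05,.07),("bottle",(255,280,290,315),.03,.13)):
  for c,k in((T,"top"),(S,"scene")):
    if k=="top": P=c["W"][y0:y1,x0:x1].reshape(-1,3); P=P[(P[:,2]>zl)&(P[:,2]<zh)]; ctr=P.mean(0)
    else: Q=c["W"].reshape(-1,3); P=Q[(Q[:,2]>zl)&(Q[:,2]<zh)&(np.hypot(*(Q[:,:2]-ctr[:2]).T)<.08)]
    if len(P)>5:
        print(n,k,len(P),"z",np.percentile(P[:,2],[50,95]),rect(P),P.mean(0))
# bay top: tracks z~.158
for c,k in((T,"top"),(S,"scene")):
    Q=c["W"].reshape(-1,3); P=Q[(Q[:,2]>.15)&(Q[:,2]<.166)&(Q[:,1]<.2)&(Q[:,0]>.3)&(Q[:,1]>-.6)]
    print("bay",k,len(P),rect(P),np.percentile(P[:,2],[50,95]))
for n,uv in(("corners",[(323,235),(548,210),(568,317),(335,341)]),("mark",[(444,205),(446,212)])):
    for u,v in uv: print(n,u,v,np.nanmedian(W[v-1:v+2,u-1:u+2].reshape(-1,3),0))
for u,v in((280,300),(279,293),(281,308)): print("mark scene",S["W"][v,u])
E
```

```text
scene table z 0.0011274805384588434
top table z 0.0005460783064298817
carrier top 295 z [0.115  0.1174] ((600.918212890625, 344.12939453125), (100.64356994628906, 10.506965637207031), 42.98851013183594) [0.6002 0.3425 0.1141]
carrier scene 293 z [0.1113 0.1182] ((600.3345336914062, 343.8301086425781), (100.3719482421875, 20.073631286621094), 41.848148345947266) [0.6011 0.341  0.1105]
short top 217 z [0.1143 0.1172] ((446.8152160644531, 317.65899658203125), (59.66804122924805, 11.200371742248535), 29.248414993286133) [0.4464 0.3166 0.1128]
short scene 159 z [0.1108 0.1177] ((447.82421875, 317.79083251953125), (57.97743225097656, 17.77289581298828), 31.788936614990234) [0.4492 0.3161 0.1106]
spool top 1319 z [0.0607 0.0635] ((727.9327392578125, 154.60150146484375), (88.75336456298828, 88.30740356445312), 71.39089965820312) [0.7272 0.1544 0.0607]
spool scene 829 z [0.0613 0.064 ] ((728.1141967773438, 151.6068878173828), (88.30476379394531, 88.73082733154297), 46.03609085083008) [0.7287 0.15   0.0612]
bottle top 409 z [0.0837 0.1211] ((494.3373107910156, 199.40589904785156), (42.00938034057617, 43.59087371826172), 43.064090728759766) [0.4937 0.1961 0.0878]
bottle scene 324 z [0.085  0.1211] ((498.4835205078125, 193.19320678710938), (42.57820129394531, 35.262451171875), 33.169044494628906) [0.5007 0.192  0.0889]
bay top 7075 ((553.5689697265625, -128.75559997558594), (240.6618194580078, 440.4203186035156), 6.34346342086792) [0.1557 0.1602]
bay scene 5312 ((552.74560546875, -130.09414672851562), (244.87991333007812, 442.32940673828125), 6.218029975891113) [0.1559 0.1609]
corners 323 235 [0.611  0.0937 0.1484]
corners 548 210 [ 0.6614 -0.336   0.1553]
corners 568 317 [ 0.4595 -0.357   0.1579]
corners 335 341 [0.4148 0.0705 0.158 ]
mark 444 205 [ 0.6654 -0.133   0.1707]
mark 446 212 [ 0.6512 -0.1353  0.1727]
mark scene [ 0.6623 -0.1399  0.1534]
mark scene [ 0.6577 -0.1362  0.1655]
mark scene [ 0.6636 -0.14    0.1341]
```

View pics/crop1.png

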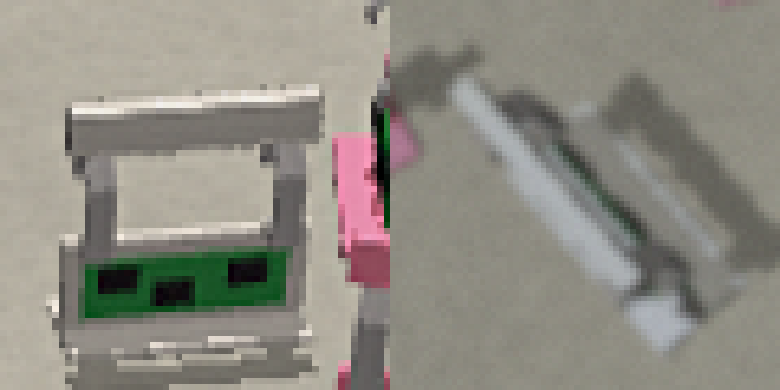

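The left crop shows the long carrier from the scene camera. Its posts have a lighter upper part (lip) and a darker, recessed lower part, which suggests the mouth faces that camera. I'll check this with depth and fit the bay.

```bash
cat > geo.py <<'E'
from h import *
np.set_printoptions(precision=4,suppress=True)
E
python3 - <<'E'
from geo import *
from scipy.optimize import least_squares
S=np.load("scene1.npy",allow_pickle=True).item();T=np.load("top1.npy",allow_pickle=True).item()
a=np.radians(42.9); l=np.array([np.cos(a),np.sin(a)]); n=np.array([np.sin(a),-np.cos(a)]); o=np.array([.6007,.344])
for k,c in(("scene",S),("top",T)):
    Q=cloud(c).reshape(-1,3); d=Q[:,:2]-o; p=np.c_[d@n,d@l,Q[:,2]]*1000
    for z0,z1 in((8,48),(50,60),(60,70),(70,75),(75,82),(82,90),(95,112),(113,120)):
        for s in(-1,1) if 50<=z0<90 else (0,):
            m=(p[:,2]>z0)&(p[:,2]<z1)&(abs(p[:,0])<25)&(abs(p[:,1]-38*s)<(8 if s else 45))
            print(k,z0,z1,s,m.sum(),np.percentile(p[m,0],[10,50,90]) if m.sum()>2 else "")
# bay fit: tracks as two long strips
for k,c in(("scene",S),("top",T)):
    W=cloud(c); Q=W[~np.isnan(W[...,2])]
    b=np.array([.548,-.131]); th=np.radians(6)
    for it in range(4):
        x=np.array([np.cos(th),np.sin(th)]); y=np.array([-x[1],x[0]])
        d=Q[:,:2]-b; u=d@x; v=d@y
        m=(Q[:,2]>.153)&(Q[:,2]<.163)&(abs(v)<.23)
        near=m&(abs(u+.101)<.012); far=m&(abs(u-.101)<.012)
        sl=np.mean([np.polyfit(v[q],u[q],1)[0] for q in(near,far)]); th-=sl
        off=np.array([np.median(u[near]),np.median(u[far])]); 
        ends=np.percentile(v[near],[.3,99.7]),np.percentile(v[far],[.3,99.7])
        b=b+x*off.mean()+y*np.mean(ends)
    print(k,"bay",b,np.degrees(th),off,ends)
    d=Q[:,:2]-b;u=d@x;v=d@y
    m=(u>.112)&(u<.14)&(Q[:,2]>.12)&(abs(v)<.08)
    print(" mark v",m.sum(),np.median(v[m]),np.percentile(v[m],[5,95]),"u",np.percentile(u[m],[5,95]),Q[m][:,2].max())
    m=(Q[:,2]>.172)&(Q[:,2]<.19)&(abs(u)<.07)&(abs(v)<.12)
    print(" fin v,u,z",m.sum(),np.median(v[m]),u[m].min(),u[m].max(),np.percentile(Q[m][:,2],[50,95]))
    m=(Q[:,2]>.09)&(Q[:,2]<.12)&(abs(u)<.02)&(v<-.03)&(v>-.2)
    print(" hung v",np.percentile(v[m],[5,50,95]),m.sum())
E
```

```text
scene 8 48 0 414 [-0.6102  3.2159  7.4929]
scene 50 60 -1 17 [ 7.2916 11.8764 14.6345]
scene 50 60 1 17 [ 6.6285 10.5786 14.3231]
scene 60 70 -1 16 [ 8.5667 10.3928 14.1726]
scene 60 70 1 16 [ 9.3961 12.6057 14.4546]
scene 70 75 -1 8 [ 8.8317 11.9822 15.4026]
scene 70 75 1 9 [ 8.1672 10.1752 14.2333]
scene 75 82 -1 16 [-12.4512  11.8364  14.0128]
scene 75 82 1 16 [-12.6959   9.9553  13.415 ]
scene 82 90 -1 22 [-5.8683  7.6904 14.8611]
scene 82 90 1 22 [ 0.1483  7.9482 10.95  ]
scene 95 112 0 194 [-0.0992  3.5668  6.3867]
scene 113 120 0 101 [-5.1283  1.5625  5.5226]
top 8 48 0 99 [2.2766 4.7233 7.7477]
top 50 60 -1 10 [-0.4588  6.9761 13.22  ]
top 50 60 1 15 [ 1.649   7.7745 12.9396]
top 60 70 -1 3 [11.7555 13.335  13.6309]
top 60 70 1 6 [10.9509 12.7379 13.2515]
top 70 75 -1 3 [12.2126 13.2713 13.3572]
top 70 75 1 1 
top 75 82 -1 6 [-0.5859 11.7408 13.3595]
top 75 82 1 3 [-5.6311 11.7982 12.7795]
top 82 90 -1 35 [-11.4657   7.3092  12.2622]
top 82 90 1 36 [-12.2104   7.8535  12.0899]
top 95 112 0 39 [4.8193 5.0737 5.2329]
top 113 120 0 212 [-3.8208  0.1811  4.1237]
scene bay [ 0.541  -0.1327] 6.323916407153627 [-0.1004  0.1001] (array([-0.2188,  0.2197]), array([-0.2182,  0.2173]))
 mark v 196 -0.018379311202411982 [-0.0228 -0.0117] u [0.113  0.1319] 0.17625284804765476
 fin v,u,z 393 0.003622094936329295 -0.06395630178668135 0.05978404682256968 [0.1813 0.1856]
 hung v [-0.188  -0.1389 -0.0443] 384
top bay [ 0.539 -0.13 ] 6.484288091754288 [-0.0997  0.0993] (array([-0.2176,  0.2169]), array([-0.2181,  0.2187]))
 mark v 101 -0.016503315292516245 [-0.02   -0.0124] u [0.1128 0.134 ] 0.17855576660724085
 fin v,u,z 399 0.005766169869814524 -0.060301143273522664 0.05979589306134113 [0.183  0.1855]
 hung v [-0.1891 -0.109  -0.0366] 307
```

The depth of both views disagrees with my reading of the crop. The posts at z 50–75 stand at +12 mm towards the scene camera, so the closed back faces it and the mouth faces world (-0.68, 0.73). Bay centre is (0.540, -0.1315) with yaw 6.4°, and the mark is at bay y of about -17 mm. The fin is at bay y of about 5, so the door is already slightly ajar. Next I'll go above the fin.

```bash
cat >> geo.py <<'E'
th=np.radians(6.4); B=np.array([.540,-.1315]); bx=np.array([np.cos(th),np.sin(th)]); by=np.array([-bx[1],bx[0]])
def bay(u,v): return B+bx*u+by*v
def go(xy,z,yaw):
    "cm shifts and roll rad to reach world xy,z with jaw axis at yaw deg"
    s=read_state(); R=s["orientation"]; d=np.array([*xy,z])-s["eef_pos"]
    cur=np.degrees(np.arctan2(R[1,2],R[0,2])); e=(yaw-cur+180)%360-180
    print("tool cm",np.round(R.T@d*100,2),"roll",round(-np.radians(e),3),"cur yaw",round(cur,1),"pos",s["eef_pos"],"F",s["force"],"open",round(s["opening"],4),"t",round(s["time_s"],2),"j7",s["joint_positions"].round(0))
E
python3 - <<'E'
from geo import *
go(bay(0,.005),.26,-83.6)
E
```

```text
tool cm [ -3.57  48.44 -40.56] roll 0.165 cur yaw -74.1 pos [ 0.1843 -0.649   0.2239] F [ 0.5737  0.3247 -0.3803] open 0.0941 t 0.1 j7 [66. 24.  4. 92. -2. 64. -4.]
```

```bash

python3 -m handwheel '[{"x":-0.9,"y":3,"z":-2.5},{"x":-1.8,"y":6,"z":-5},{"x":-2.7,"y":9,"z":-7.5},{"x":-3.6,"y":12,"z":-10},{"x":-3.6,"y":15,"z":-12.5}]'
python3 -m handwheel '[{"y":3,"z":-2.5},{"y":6,"z":-5},{"y":9,"z":-7.5},{"y":12,"z":-10},{"y":15,"z":-12.5}]'
python3 -m handwheel '[{"y":3,"z":-2.5},{"y":6,"z":-5},{"y":9,"z":-7.5},{"y":12,"z":-10},{"y":15,"z":-12.5}]'
python3 -m handwheel '[{"y":3.4,"z":-3,"roll":0.08},{"y":3.4,"z":-3,"roll":0.165},{"y":3.4,"z":-3,"roll":0.165}]'
python3 - <<'E'
from geo import *
go(bay(0,.005),.18,-83.6)
c=capture("scene"); save(c,"s2.png")
E
```

```text
tool cm [  4.43  48.44 -40.55] roll 0.165 cur yaw -74.1 pos [ 0.1843 -0.649   0.2239] F [ 0.5737  0.3247 -0.3803] open 0.0941 t 0.1 j7 [66. 24.  4. 92. -2. 64. -4.]invalid input
invalid input
invalid input
invalid input
```

View pics/s2.png

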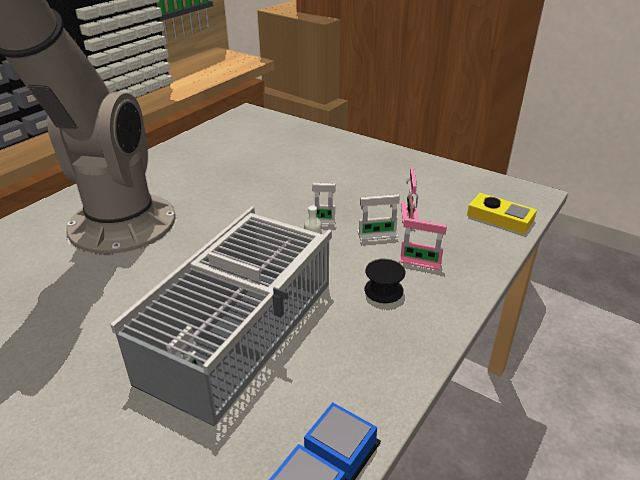

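The picture is unchanged, because the rows were refused. The rows probably need all five fields.

```bash

python3 -m handwheel '[{"x":-0.9,"y":3,"z":-2.5,"roll":0,"grip":1},{"x":-1.8,"y":6,"z":-5,"roll":0,"grip":1},{"x":-2.7,"y":9,"z":-7.5,"roll":0,"grip":1},{"x":-3.6,"y":12,"z":-10,"roll":0,"grip":1},{"x":-3.6,"y":15,"z":-12.5,"roll":0,"grip":1}]' 20
```

```text
time_s: 0.57
eef_pos: [0.2956, -0.4869, 0.262]
orientation: [[0.001, 0.962, 0.273], [-0.002, 0.273, -0.962], [-1.0, 0.001, 0.002]]
force: [1.3, -0.6, -0.6]
opening: 0.0941
```

```bash

python3 -m handwheel '[{"x":0,"y":3,"z":-2.5,"roll":0,"grip":1},{"x":0,"y":6,"z":-5,"roll":0,"grip":1},{"x":0,"y":9,"z":-7.5,"roll":0,"grip":1},{"x":0,"y":12,"z":-10,"roll":0,"grip":1},{"x":0,"y":15,"z":-12.5,"roll":0,"grip":1}]'
python3 -m handwheel '[{"x":0,"y":3,"z":-2.5,"roll":0,"grip":1},{"x":0,"y":6,"z":-5,"roll":0,"grip":1},{"x":0,"y":9,"z":-7.5,"roll":0,"grip":1},{"x":0,"y":12,"z":-10,"roll":0,"grip":1},{"x":0,"y":15,"z":-12.5,"roll":0,"grip":1}]'
python3 -m handwheel '[{"x":0,"y":3.4,"z":-3,"roll":0.08,"grip":1},{"x":0,"y":3.4,"z":-3,"roll":0.165,"grip":1},{"x":0,"y":3.4,"z":-3,"roll":0.165,"grip":1},{"x":0,"y":3.4,"z":-3,"roll":0.165,"grip":1}]'
python3 - <<'E'
from geo import *
go(bay(0,.005),.18,-83.6)
E
```

```text
time_s: 0.98
eef_pos: [0.4053, -0.3251, 0.2606]
orientation: [[0.0, 0.962, 0.273], [-0.0, 0.273, -0.962], [-1.0, 0.0, 0.0]]
force: [0.6, -0.4, 0.3]
opening: 0.0939
time_s: 1.4
eef_pos: [0.5155, -0.1639, 0.2606]
orientation: [[0.0, 0.962, 0.273], [-0.0, 0.273, -0.962], [-1.0, 0.0, 0.0]]
force: [1.5, -0.0, 1.0]
opening: 0.0939
time_s: 1.73
eef_pos: [0.5392, -0.1274, 0.2602]
orientation: [[-0.001, 0.993, 0.114], [-0.0, 0.114, -0.993], [-1.0, -0.001, -0.0]]
force: [-0.7, -0.4, -0.0]
opening: 0.0938
tool cm [ 8.02  0.04 -0.08] roll 0.003 cur yaw -83.4 pos [ 0.5392 -0.1274  0.2602] F [-0.6878 -0.392  -0.0358] open 0.0938 t 1.73 j7 [ 21.  12. -16. 104.   4.  64. -80.]
```

Descend, grip the fin, and slide towards bay -y (tool +z), short of 20 cm in total.

```bash

python3 -m handwheel '[{"x":3,"y":0,"z":0,"roll":0,"grip":1},{"x":6,"y":0,"z":0,"roll":0,"grip":1},{"x":7.5,"y":0,"z":0,"roll":0,"grip":1},{"x":8,"y":0,"z":0,"roll":0,"grip":1},{"x":8,"y":0,"z":0,"roll":0,"grip":1}]'
python3 -m handwheel '[{"x":0,"y":0,"z":0,"roll":0,"grip":0},{"x":0,"y":0,"z":0,"roll":0,"grip":0},{"x":0,"y":0,"z":0,"roll":0,"grip":0},{"x":0,"y":0,"z":0,"roll":0,"grip":0},{"x":0,"y":0,"z":0,"roll":0,"grip":0}]' 8
python3 -m handwheel '[{"x":0,"y":0,"z":0,"roll":0,"grip":0},{"x":0,"y":0,"z":0,"roll":0,"grip":0},{"x":0,"y":0,"z":0,"roll":0,"grip":0},{"x":0,"y":0,"z":0,"roll":0,"grip":0},{"x":0,"y":0,"z":0,"roll":0,"grip":0}]'
```

```text
time_s: 2.15
eef_pos: [0.5383, -0.1286, 0.1796]
orientation: [[-0.002, 0.994, 0.112], [0.0, 0.112, -0.994], [-1.0, -0.002, -0.0]]
force: [0.2, -0.0, 0.7]
opening: 0.094
time_s: 2.57
eef_pos: [0.5396, -0.1275, 0.1811]
orientation: [[0.001, 0.994, 0.112], [-0.0, 0.112, -0.994], [-1.0, 0.001, 0.0]]
force: [0.1, -0.3, -0.6]
opening: 0.0639
time_s: 2.98
eef_pos: [0.5393, -0.1274, 0.1805]
orientation: [[-0.0, 0.994, 0.112], [0.0, 0.112, -0.994], [-1.0, -0.0, -0.0]]
force: [-0.4, -0.0, 0.8]
opening: 0.0306
```

```bash

python3 -m handwheel '[{"x":0,"y":0,"z":0,"roll":0,"grip":0},{"x":0,"y":0,"z":0,"roll":0,"grip":0},{"x":0,"y":0,"z":0,"roll":0,"grip":0},{"x":0,"y":0,"z":0,"roll":0,"grip":0},{"x":0,"y":0,"z":0,"roll":0,"grip":0}]'
python3 -m handwheel '[{"x":0,"y":0,"z":0.8,"roll":0,"grip":0},{"x":0,"y":0,"z":1.8,"roll":0,"grip":0},{"x":0,"y":0,"z":3,"roll":0,"grip":0},{"x":0,"y":0,"z":4.5,"roll":0,"grip":0},{"x":0,"y":0,"z":6,"roll":0,"grip":0}]'
```

```text
time_s: 3.4
eef_pos: [0.5394, -0.1273, 0.1805]
orientation: [[-0.0, 0.994, 0.112], [0.0, 0.112, -0.994], [-1.0, -0.0, -0.0]]
force: [0.1, 0.1, 0.3]
opening: 0.0082
time_s: 3.82
eef_pos: [0.5463, -0.1884, 0.1805]
orientation: [[0.0, 0.994, 0.111], [0.0, 0.111, -0.994], [-1.0, 0.0, -0.0]]
force: [2.8, 3.6, -1.0]
opening: 0.008
```

```bash

python3 -m handwheel '[{"x":0,"y":0,"z":1.5,"roll":0,"grip":0},{"x":0,"y":0,"z":3,"roll":0,"grip":0},{"x":0,"y":0,"z":5,"roll":0,"grip":0},{"x":0,"y":0,"z":7,"roll":0,"grip":0},{"x":0,"y":0,"z":8.5,"roll":0,"grip":0}]'
python3 -m handwheel '[{"x":0,"y":0,"z":1.5,"roll":0,"grip":0},{"x":0,"y":0,"z":2.5,"roll":0,"grip":0},{"x":0,"y":0,"z":3.3,"roll":0,"grip":0},{"x":0,"y":0,"z":3.5,"roll":0,"grip":0},{"x":0,"y":0,"z":3.5,"roll":0,"grip":0}]'
python3 -m handwheel '[{"x":0,"y":0,"z":0,"roll":0,"grip":0.5},{"x":0,"y":0,"z":0,"roll":0,"grip":0.5},{"x":0,"y":0,"z":0,"roll":0,"grip":0.5},{"x":0,"y":0,"z":0,"roll":0,"grip":0.5},{"x":0,"y":0,"z":0,"roll":0,"grip":0.5}]'
python3 -m handwheel '[{"x":-3,"y":0,"z":0,"roll":0,"grip":0.5},{"x":-6,"y":0,"z":0,"roll":0,"grip":0.5},{"x":-9,"y":0,"z":0,"roll":0,"grip":0.5},{"x":-12,"y":0,"z":0,"roll":0,"grip":0.5},{"x":-12,"y":0,"z":0,"roll":0,"grip":0.5}]'
python3 - <<'E'
from geo import *
go((.6006,.344),.25,-47.1)
E
```

```text
time_s: 4.23
eef_pos: [0.556, -0.274, 0.1805]
orientation: [[0.001, 0.994, 0.111], [-0.0, 0.111, -0.994], [-1.0, 0.001, 0.0]]
force: [4.4, 3.4, -0.7]
opening: 0.008
time_s: 4.65
eef_pos: [0.5599, -0.3085, 0.1805]
orientation: [[0.001, 0.994, 0.11], [-0.001, 0.11, -0.994], [-1.0, 0.001, 0.001]]
force: [5.3, -1.7, -1.7]
opening: 0.0077
time_s: 5.07
eef_pos: [0.5593, -0.3065, 0.1805]
orientation: [[-0.0, 0.994, 0.111], [-0.0, 0.111, -0.994], [-1.0, -0.0, -0.0]]
force: [0.1, 0.4, 0.0]
opening: 0.0383
time_s: 5.48
eef_pos: [0.5613, -0.3071, 0.3068]
orientation: [[0.007, 0.994, 0.112], [-0.003, 0.112, -0.994], [-1.0, 0.007, 0.004]]
force: [0.8, -0.7, 0.2]
opening: 0.0472
tool cm [  5.49  11.13 -64.29] roll -0.637 cur yaw -83.6 pos [ 0.5613 -0.3071  0.3068] F [ 0.8272 -0.7358  0.2138] open 0.0472 t 5.48 j7 [ 32.  18. -12.  91.   4.  71. -64.]
```

```bash

python3 -m handwheel '[{"x":0,"y":0.7,"z":-4,"roll":0,"grip":0.5},{"x":0,"y":1.4,"z":-8,"roll":0,"grip":0.5},{"x":0,"y":2.1,"z":-12,"roll":0,"grip":0.5},{"x":0,"y":2.8,"z":-16,"roll":0,"grip":0.5},{"x":0,"y":3.5,"z":-20,"roll":0,"grip":0.5}]'
python3 -m handwheel '[{"x":0,"y":0.7,"z":-4,"roll":0,"grip":0.5},{"x":0,"y":1.4,"z":-8,"roll":0,"grip":0.5},{"x":0,"y":2.1,"z":-12,"roll":0,"grip":0.5},{"x":0,"y":2.8,"z":-16,"roll":0,"grip":0.5},{"x":0,"y":3.5,"z":-20,"roll":0,"grip":0.5}]'
python3 -m handwheel '[{"x":0,"y":0.7,"z":-4,"roll":-0.12,"grip":0.5},{"x":0,"y":1.4,"z":-8,"roll":-0.24,"grip":0.5},{"x":0,"y":2.1,"z":-12,"roll":-0.36,"grip":0.5},{"x":0,"y":2.8,"z":-16,"roll":-0.48,"grip":0.5},{"x":0,"y":3.5,"z":-20,"roll":-0.6,"grip":0.5}]'
python3 -m handwheel '[{"x":0,"y":0,"z":0,"roll":-0.03,"grip":0.5},{"x":0,"y":0,"z":0,"roll":-0.03,"grip":0.5}]'
python3 - <<'E'
from geo import *
go((.6006,.344),.104,-47.1)
c=capture("top"); W=cloud(c); np.save("top2.npy",c,allow_pickle=True)
Q=W.reshape(-1,3)
x=bx;d=Q[:,:2]-B;u=d@bx;v=d@by
m=(Q[:,2]>.172)&(Q[:,2]<.19)&(abs(u)<.07)&(v<-.1)&(v>-.25)
print("fin",m.sum(),np.median(v[m]))
P=Q[(Q[:,2]>.108)&(Q[:,2]<.122)&(np.hypot(*(Q[:,:2]-[.6006,.344]).T)<.06)]
print(len(P),cv2.minAreaRect((P[:,:2]*1000).astype(np.float32)) if len(P)>4 else 0)
E
```

```text
time_s: 5.9
eef_pos: [0.5716, -0.1019, 0.3006]
orientation: [[0.0, 0.994, 0.111], [-0.0, 0.111, -0.994], [-1.0, 0.0, 0.0]]
force: [1.5, -0.2, 0.5]
opening: 0.0469
time_s: 6.32
eef_pos: [0.5841, 0.1009, 0.3006]
orientation: [[0.0, 0.994, 0.111], [-0.0, 0.111, -0.994], [-1.0, 0.0, 0.0]]
force: [0.8, -0.6, -0.1]
opening: 0.0469
time_s: 6.73
eef_pos: [0.5967, 0.3035, 0.3006]
orientation: [[0.0, 0.754, 0.657], [0.0, 0.657, -0.754], [-1.0, 0.0, 0.0]]
force: [-0.2, 0.1, 0.6]
opening: 0.047
time_s: 6.9
eef_pos: [0.5959, 0.3045, 0.2998]
orientation: [[-0.001, 0.733, 0.68], [0.001, 0.68, -0.733], [-1.0, -0.0, -0.002]]
force: [0.2, -1.0, 0.0]
opening: 0.0471
tool cm [19.58  3.04 -2.55] roll -0.001 cur yaw -47.1 pos [0.5959 0.3045 0.2998] F [ 0.1725 -0.9964  0.0077] open 0.0471 t 6.9 j7 [ -9.  24. -33.  86.  13.  74. -90.]
fin 472 -0.17455691551420105
0 0
```

```bash

python3 -m handwheel '[{"x":2,"y":3,"z":-2.55,"roll":0,"grip":0.5},{"x":6,"y":3.04,"z":-2.55,"roll":0,"grip":0.5},{"x":10,"y":3.04,"z":-2.55,"roll":0,"grip":0.5},{"x":13,"y":3.04,"z":-2.55,"roll":0,"grip":0.5},{"x":13,"y":3.04,"z":-2.55,"roll":0,"grip":0.5}]'
python3 -m handwheel '[{"x":2.5,"y":0,"z":0,"roll":0,"grip":0.5},{"x":5,"y":0,"z":0,"roll":0,"grip":0.5},{"x":6.4,"y":0,"z":0,"roll":0,"grip":0.5},{"x":6.4,"y":0,"z":0,"roll":0,"grip":0.5},{"x":6.4,"y":0,"z":0,"roll":0,"grip":0.5}]'
python3 - <<'E'
from geo import *
go((.6006,.344),.106,-47.1)
E
python3 -m handwheel '[{"x":0,"y":0,"z":0,"roll":0,"grip":0},{"x":0,"y":0,"z":0,"roll":0,"grip":0},{"x":0,"y":0,"z":0,"roll":0,"grip":0},{"x":0,"y":0,"z":0,"roll":0,"grip":0},{"x":0,"y":0,"z":0,"roll":0,"grip":0}]' 30
python3 -m handwheel '[{"x":0,"y":0,"z":0,"roll":0,"grip":0},{"x":0,"y":0,"z":0,"roll":0,"grip":0},{"x":0,"y":0,"z":0,"roll":0,"grip":0},{"x":0,"y":0,"z":0,"roll":0,"grip":0}]'
```

```text
time_s: 7.37
eef_pos: [0.6002, 0.3373, 0.1642]
orientation: [[-0.007, 0.739, 0.673], [-0.005, 0.673, -0.739], [-1.0, -0.009, -0.001]]
force: [-0.6, -0.5, 0.2]
opening: 0.0471
time_s: 7.78
eef_pos: [0.6026, 0.3406, 0.1077]
orientation: [[0.0, 0.738, 0.675], [0.0, 0.675, -0.738], [-1.0, 0.0, 0.0]]
force: [0.6, -0.5, 0.5]
opening: 0.0469
tool cm [ 0.17  0.08 -0.39] roll -0.008 cur yaw -47.6 pos [0.6026 0.3406 0.1077] F [ 0.6071 -0.4698  0.4624] open 0.0469 t 7.78 j7 [-14.  35. -30.  93.  21.  57. -98.]
time_s: 8.2
eef_pos: [0.6023, 0.3411, 0.1071]
orientation: [[0.001, 0.737, 0.676], [0.0, 0.676, -0.737], [-1.0, 0.001, 0.0]]
force: [-0.6, -0.3, 1.4]
opening: 0.0173
time_s: 8.53
eef_pos: [0.6019, 0.3409, 0.1064]
orientation: [[-0.0, 0.737, 0.676], [-0.0, 0.676, -0.737], [-1.0, -0.0, -0.0]]
force: [-1.5, 0.2, -0.4]
opening: 0.0096
```

```bash

python3 -m handwheel '[{"x":-1.5,"y":0,"z":0,"roll":0,"grip":0},{"x":-4,"y":0,"z":0,"roll":0,"grip":0},{"x":-7,"y":0,"z":0,"roll":0,"grip":0},{"x":-10,"y":0,"z":0,"roll":0,"grip":0},{"x":-13,"y":0,"z":0,"roll":0,"grip":0}]' 40
python3 -m handwheel '[{"x":-2.5,"y":0,"z":0,"roll":0,"grip":0},{"x":-4.5,"y":0,"z":0,"roll":0,"grip":0},{"x":-5.5,"y":0,"z":0,"roll":0,"grip":0},{"x":-6,"y":0,"z":0,"roll":0,"grip":0},{"x":-6,"y":0,"z":0,"roll":0,"grip":0}]'
python3 - <<'E'
from geo import *
go(bay(.040,.105),.300,6.4)
c=capture("scene"); save(c,"s3.png")
E
```

```text
time_s: 8.95
eef_pos: [0.6018, 0.3409, 0.239]
orientation: [[0.0, 0.737, 0.676], [0.0, 0.676, -0.737], [-1.0, 0.0, -0.0]]
force: [-0.3, 0.6, -2.7]
opening: 0.0097
time_s: 9.37
eef_pos: [0.6021, 0.3411, 0.2973]
orientation: [[0.001, 0.737, 0.676], [0.0, 0.676, -0.737], [-1.0, 0.001, 0.0]]
force: [0.7, -0.0, -3.0]
opening: 0.0094
tool cm [ -0.29 -27.09  24.52] roll -0.941 cur yaw -47.5 pos [0.6021 0.3411 0.2973] F [ 0.7373 -0.0463 -2.9682] open 0.0094 t 9.37 j7 [-12.  26. -33.  83.  15.  75. -94.]
```

View pics/s3.png

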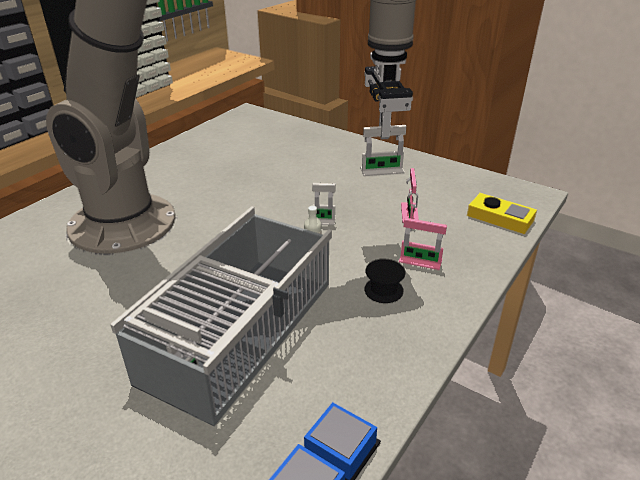

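The door is open, the carrier at (383,150) is held level, and the rail is visible at (245,285). Now I'll carry it over the opening.

```bash

python3 -m handwheel '[{"x":0,"y":-2,"z":1.8,"roll":0,"grip":0},{"x":0,"y":-4.5,"z":4.1,"roll":0,"grip":0},{"x":0,"y":-7.3,"z":6.6,"roll":0,"grip":0},{"x":0,"y":-10,"z":9.1,"roll":0,"grip":0},{"x":0,"y":-12.5,"z":11.3,"roll":0,"grip":0}]'
python3 -m handwheel '[{"x":0,"y":-2.7,"z":2.5,"roll":0,"grip":0},{"x":0,"y":-5.4,"z":5,"roll":0,"grip":0},{"x":0,"y":-8.1,"z":7.4,"roll":0,"grip":0},{"x":0,"y":-11,"z":10,"roll":0,"grip":0},{"x":0,"y":-13,"z":11.8,"roll":0,"grip":0}]'
python3 -m handwheel '[{"x":0,"y":-1.2,"z":1.1,"roll":-0.12,"grip":0},{"x":0,"y":-1.6,"z":1.4,"roll":-0.24,"grip":0},{"x":0,"y":-1.6,"z":1.4,"roll":-0.36,"grip":0},{"x":0,"y":-1.6,"z":1.4,"roll":-0.48,"grip":0},{"x":0,"y":-1.6,"z":1.4,"roll":-0.6,"grip":0}]'
python3 -m handwheel '[{"x":0,"y":0,"z":0,"roll":-0.12,"grip":0},{"x":0,"y":0,"z":0,"roll":-0.24,"grip":0},{"x":0,"y":0,"z":0,"roll":-0.34,"grip":0},{"x":0,"y":0,"z":0,"roll":-0.34,"grip":0},{"x":0,"y":0,"z":0,"roll":-0.34,"grip":0}]'
python3 - <<'E'
from geo import *
go(bay(.040,.105),.250,6.4)
for k in("scene","top"):
    c=capture(k); save(c,k[0]+"4.png"); np.save(k+"4.npy",c,allow_pickle=True); Q=cloud(c).reshape(-1,3)
    d=Q[:,:2]-B; u=d@bx;v=d@by
    m=(abs(Q[:,2]-.1)<.012)&(abs(u)<.02)&(v>.0)&(v<.2)
    if m.sum(): print(k,"rail u",m.sum(),np.median(u[m]),np.percentile(v[m],[5,95]),"z max",np.percentile(Q[m][:,2],95))
    m=(Q[:,2]>.18)&(Q[:,2]<.31)&(abs(u)<.08)&(abs(v-.1)<.06); P=np.c_[u,v,Q[:,2]][m]*1000
    print(len(P),"minz",P[:,2].min())
    for z0,z1 in((185,192),(192,196),(200,235),(238,250),(250,262),(262,275),(284,306)):
        q=P[(P[:,2]>z0)&(P[:,2]<z1)]
        if len(q)>5: print(z0,len(q),"u",np.percentile(q[:,0],[3,50,97]),"v",np.percentile(q[:,1],[3,97]))
E
```

```text
time_s: 9.83
eef_pos: [0.5854, 0.1706, 0.2947]
orientation: [[-0.002, 0.738, 0.675], [-0.001, 0.675, -0.738], [-1.0, -0.002, -0.001]]
force: [1.4, -0.7, -2.8]
opening: 0.0095
time_s: 10.25
eef_pos: [0.5689, -0.0056, 0.295]
orientation: [[-0.002, 0.739, 0.674], [-0.001, 0.674, -0.739], [-1.0, -0.002, -0.001]]
force: [0.1, -0.2, -2.3]
opening: 0.0098
time_s: 10.67
eef_pos: [0.5671, -0.0231, 0.295]
orientation: [[-0.002, 0.222, 0.975], [0.0, 0.975, -0.222], [-1.0, -0.0, -0.002]]
force: [0.2, -0.4, -2.6]
opening: 0.0098
time_s: 11.08
eef_pos: [0.5673, -0.023, 0.2954]
orientation: [[-0.002, -0.107, 0.994], [0.0, 0.994, 0.107], [-1.0, 0.001, -0.002]]
force: [-0.8, -0.8, -2.7]
opening: 0.0096
tool cm [4.54 0.02 0.09] roll -0.004 cur yaw 6.2 pos [ 0.5673 -0.023   0.2954] F [-0.8016 -0.7541 -2.7353] open 0.0096 t 11.08 j7 [ 25.  14. -35.  99.   9.  69.  -6.]
scene rail u 225 0.0009212725200387242 [0.0112 0.1929] z max 0.10796395142979993
1654 minz 189.24455091627115
185 37 u [21.334  58.7143 60.2586] v [ 55.9677 150.5148]
192 325 u [18.4155 48.8104 60.731 ] v [ 55.7456 152.0035]
200 415 u [37.2322 42.4678 46.7191] v [ 56.6606 152.154 ]
238 133 u [35.74   42.1779 52.7717] v [ 59.8666 149.2745]
250 52 u [48.6458 50.975  53.0072] v [ 61.5802 149.4103]
262 77 u [25.9819 50.0729 53.064 ] v [ 60.8751 149.1732]
284 388 u [26.7811 43.2944 55.9592] v [ 55.9047 151.1087]
top rail u 278 -0.0012438923834533603 [0.0961 0.1945] z max 0.10734827017874204
664 minz 188.56724040908375
185 28 u [17.5485 22.8212 58.8772] v [109.1676 157.1641]
192 291 u [18.0274 27.2522 60.3666] v [106.9216 156.2506]
200 57 u [32.0525 35.5388 40.9341] v [118.1101 157.328 ]
238 28 u [36.8143 38.6717 42.12  ] v [122.2775 156.9093]
262 32 u [26.4828 30.4568 53.1292] v [139.6578 151.0521]
284 130 u [34.6649 37.6942 44.2435] v [129.8282 157.1976]
```

Carrier sits at bay u≈39.5, v≈105, underside z≈0.189, with the lip (mouth) towards -u and the rail at u≈0. Next I'll lower it by 15.1 cm beside the rail.

```bash

python3 -m handwheel '[{"x":1.5,"y":0,"z":0,"roll":0,"grip":0},{"x":4,"y":0,"z":0,"roll":0,"grip":0},{"x":6,"y":0,"z":0,"roll":0,"grip":0},{"x":8,"y":0,"z":0,"roll":0,"grip":0},{"x":9,"y":0,"z":0,"roll":0,"grip":0}]'
python3 -m handwheel '[{"x":1.5,"y":0,"z":0,"roll":0,"grip":0},{"x":3.5,"y":0,"z":0,"roll":0,"grip":0},{"x":5,"y":0,"z":0,"roll":0,"grip":0},{"x":6,"y":0,"z":0,"roll":0,"grip":0},{"x":6,"y":0,"z":0,"roll":0,"grip":0}]'
python3 - <<'E'
from geo import *
go(bay(.0,.105),.1445,6.4)
for k in("scene",):
    c=capture(k); Q=cloud(c).reshape(-1,3)
    d=Q[:,:2]-B; u=d@bx;v=d@by
    m=(Q[:,2]>.128)&(Q[:,2]<.16)&(abs(u-.04)<.03)&(abs(v-.1)<.06); P=np.c_[u,v,Q[:,2]][m]*1000
    print(len(P),np.percentile(P,[3,50,97],axis=0))
E
```

```text
time_s: 11.6
eef_pos: [0.5667, -0.0228, 0.2041]
orientation: [[-0.003, -0.109, 0.994], [0.0, 0.994, 0.109], [-1.0, 0.0, -0.003]]
force: [-0.5, -0.5, -3.6]
opening: 0.0097
time_s: 12.02
eef_pos: [0.5669, -0.0228, 0.1448]
orientation: [[-0.003, -0.11, 0.994], [0.0, 0.994, 0.11], [-1.0, 0.001, -0.003]]
force: [-0.6, 0.1, -1.9]
opening: 0.0098
tool cm [ 0.04 -0.01 -3.89] roll -0.002 cur yaw 6.3 pos [ 0.5669 -0.0228  0.1448] F [-0.6398  0.1449 -1.9497] open 0.0098 t 12.02 j7 [ 23.  23. -33. 109.  15.  53. -11.]
404 [[ 28.2315  55.8918 129.7315]
 [ 42.7252  94.9946 148.9519]
 [ 55.6969 152.1413 158.2569]]
```

```bash

python3 -m handwheel '[{"x":0,"y":0,"z":-0.8,"roll":0,"grip":0},{"x":0,"y":0,"z":-1.6,"roll":0,"grip":0},{"x":0,"y":0,"z":-2.4,"roll":0,"grip":0},{"x":0,"y":0,"z":-3.2,"roll":0,"grip":0},{"x":0,"y":0,"z":-3.9,"roll":0,"grip":0}]'
python3 -m handwheel '[{"x":0.3,"y":0,"z":0,"roll":0,"grip":0},{"x":0.6,"y":0,"z":0,"roll":0,"grip":0},{"x":0.9,"y":0,"z":0,"roll":0,"grip":0},{"x":1.2,"y":0,"z":0,"roll":0,"grip":0},{"x":1.5,"y":0,"z":0,"roll":0,"grip":0}]'
python3 - <<'E'
from geo import *
go(bay(.0,.105),.122,6.4)
for k in("scene","top"):
    c=capture(k); save(c,k[0]+"5.png")
    a=c["pixels"][190:310,230:350] if k=="scene" else c["pixels"][200:350,320:470]
    (globals().update(A=a) if k=="scene" else cv2.imwrite("pics/c5.png",np.hstack([cv2.resize(q,(400,400)) for q in(A,a)])[:,:,::-1]))
E
```

```text
time_s: 12.48
eef_pos: [0.528, -0.0274, 0.147]
orientation: [[0.001, -0.11, 0.994], [-0.0, 0.994, 0.11], [-1.0, -0.001, 0.001]]
force: [-0.2, 0.7, -2.8]
opening: 0.0094
time_s: 12.9
eef_pos: [0.5292, -0.0269, 0.131]
orientation: [[-0.0, -0.111, 0.994], [0.0, 0.994, 0.111], [-1.0, 0.0, -0.0]]
force: [0.4, 0.4, -2.6]
opening: 0.0098
tool cm [ 0.9  -0.01 -0.09] roll -0.001 cur yaw 6.4 pos [ 0.5292 -0.0269  0.131 ] F [ 0.4315  0.3563 -2.6086] open 0.0098 t 12.9 j7 [ 24.  20. -34. 114.  15.  50. -11.]
```

View pics/c5.png

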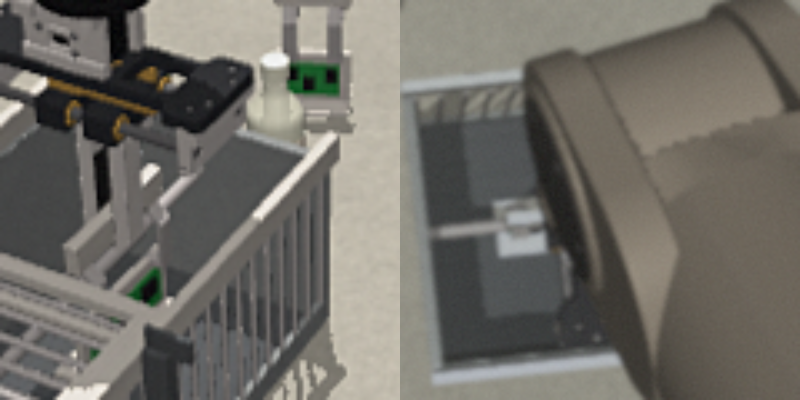

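The rail passes into the C-hook, as seen at (500,225) in the right half. I'll lower it onto the seat.

```bash

python3 -m handwheel '[{"x":0.2,"y":0,"z":-0.05,"roll":0,"grip":0},{"x":0.4,"y":0,"z":-0.05,"roll":0,"grip":0},{"x":0.6,"y":0,"z":-0.05,"roll":0,"grip":0},{"x":0.8,"y":0,"z":-0.05,"roll":0,"grip":0},{"x":0.8,"y":0,"z":-0.05,"roll":0,"grip":0}]'
python3 -m handwheel '[{"x":0.1,"y":0,"z":0,"roll":0,"grip":0},{"x":0.15,"y":0,"z":0,"roll":0,"grip":0},{"x":0.15,"y":0,"z":0,"roll":0,"grip":0},{"x":0.15,"y":0,"z":0,"roll":0,"grip":0}]'
```

```text
time_s: 13.42
eef_pos: [0.5284, -0.0271, 0.1235]
orientation: [[-0.0, -0.111, 0.994], [-0.0, 0.994, 0.111], [-1.0, -0.0, -0.0]]
force: [-2.3, -0.9, 3.0]
opening: 0.0099
time_s: 13.75
eef_pos: [0.5286, -0.0271, 0.1232]
orientation: [[0.0, -0.111, 0.994], [-0.001, 0.994, 0.111], [-1.0, -0.001, 0.0]]
force: [-9.3, -1.2, 25.3]
opening: 0.0094
```

Seated, with 25 N contact. I'll relieve it by 1.5 mm, then slide it 7 cm along the rail while gripped.

```bash

python3 -m handwheel '[{"x":-0.13,"y":0,"z":-0.05,"roll":0,"grip":0},{"x":-0.13,"y":0,"z":-0.05,"roll":0,"grip":0},{"x":-0.13,"y":0,"z":-0.05,"roll":0,"grip":0}]'
python3 -m handwheel '[{"x":0,"y":-1,"z":0,"roll":0,"grip":0},{"x":0,"y":-2.5,"z":0,"roll":0,"grip":0},{"x":0,"y":-4,"z":0,"roll":0,"grip":0},{"x":0,"y":-5.5,"z":0,"roll":0,"grip":0},{"x":0,"y":-7,"z":0,"roll":0,"grip":0}]'
python3 -m handwheel '[{"x":0,"y":0,"z":0,"roll":0,"grip":0},{"x":0,"y":0,"z":0,"roll":0,"grip":0}]'
python3 - <<'E'
from geo import *
go(bay(0,.035),.1235,6.4)
E
```

```text
time_s: 14.0
eef_pos: [0.5281, -0.0272, 0.1233]
orientation: [[0.0, -0.111, 0.994], [0.0, 0.994, 0.111], [-1.0, 0.0, 0.0]]
force: [-0.4, 0.3, -1.2]
opening: 0.0098
time_s: 14.42
eef_pos: [0.5357, -0.0982, 0.123]
orientation: [[-0.0, -0.11, 0.994], [-0.0, 0.994, 0.11], [-1.0, 0.0, -0.0]]
force: [0.3, -0.3, -2.8]
opening: 0.0098
time_s: 14.58
eef_pos: [0.5356, -0.098, 0.1229]
orientation: [[-0.0, -0.109, 0.994], [0.0, 0.994, 0.109], [-1.0, 0.0, -0.0]]
force: [0.3, 0.7, -1.9]
opening: 0.0096
tool cm [-0.06  0.12  0.06] roll -0.003 cur yaw 6.2 pos [ 0.5356 -0.098   0.1229] F [ 0.3282  0.6763 -1.9432] open 0.0096 t 14.58 j7 [ 30.  22. -32. 113.  15.  49.  -4.]
```

```bash

python3 -m handwheel '[{"x":0.05,"y":0,"z":0,"roll":0,"grip":0.35},{"x":0.05,"y":0,"z":0,"roll":0,"grip":0.35},{"x":0.05,"y":0,"z":0,"roll":0,"grip":0.35},{"x":0.05,"y":0,"z":0,"roll":0,"grip":0.35},{"x":0.05,"y":0,"z":0,"roll":0,"grip":0.35}]'
python3 -m handwheel '[{"x":-0.5,"y":0,"z":0,"roll":0,"grip":0.35},{"x":-1.5,"y":0,"z":0,"roll":0,"grip":0.35},{"x":-3,"y":0,"z":0,"roll":0,"grip":0.35},{"x":-5,"y":0,"z":0,"roll":0,"grip":0.35},{"x":-8,"y":0,"z":0,"roll":0,"grip":0.35}]'
python3 -m handwheel '[{"x":0,"y":4,"z":0,"roll":0,"grip":0},{"x":0,"y":8,"z":0,"roll":0,"grip":0},{"x":0,"y":8,"z":0,"roll":0,"grip":0},{"x":0,"y":8,"z":0,"roll":0,"grip":0},{"x":0,"y":8,"z":0,"roll":0,"grip":0}]' 8
cat > car.py <<'E'
from geo import *
from scipy.ndimage import label
def car(zl=.1095,zh=.138):
  for k in("scene","top"):
    c=capture(k); save(c,k+"_l.png"); Q=cloud(c).reshape(-1,3)
    d=Q[:,:2]-B; u=d@bx;v=d@by
    m=(Q[:,2]>zl)&(Q[:,2]<zh)&(abs(u)<.012)&(v>-.1)&(v<.2); P=np.c_[u,v,Q[:,2]][m]*1000
    if len(P)>5: print(k,len(P),"u,v,z pct\n",np.percentile(P,[2,50,98],axis=0)); 
    m=(Q[:,2]>.172)&(Q[:,2]<.19)&(abs(u)<.07)&(v<.1)&(v>-.25)
    if m.sum()>20: print(" fin v",m.sum(),np.percentile(v[m],[10,50,90]))
E
python3 - <<'E'
from car import *
go(bay(0,.115),.131,6.4); car()
E
```

```text
time_s: 15.0
eef_pos: [0.5359, -0.0964, 0.1229]
orientation: [[0.0, -0.111, 0.994], [0.0, 0.994, 0.111], [-1.0, -0.0, 0.0]]
force: [0.8, 0.0, -0.2]
opening: 0.0328
time_s: 15.42
eef_pos: [0.5348, -0.0965, 0.203]
orientation: [[-0.002, -0.111, 0.994], [0.001, 0.994, 0.111], [-1.0, 0.001, -0.002]]
force: [0.8, -0.9, -0.8]
opening: 0.0329
time_s: 15.83
eef_pos: [0.5271, -0.0173, 0.2036]
orientation: [[0.001, -0.111, 0.994], [-0.0, 0.994, 0.111], [-1.0, -0.001, 0.001]]
force: [0.1, -1.5, -0.2]
opening: 0.0027
tool cm [7.26 0.01 0.01] roll -0.0 cur yaw 6.4 pos [ 0.5271 -0.0173  0.2036] F [ 0.0692 -1.4639 -0.2342] open 0.0027 t 15.83 j7 [ 26.  15. -36. 110.  10.  58.  -8.]
scene 209 u,v,z pct
 [[ -5.887  -15.5931 111.2907]
 [  2.404   55.8205 127.8576]
 [  5.4017  84.8506 134.4423]]
 fin v 518 [-0.1834 -0.1811 -0.1756]
 fin v 466 [-0.1792 -0.1745 -0.1724]
```

View pics/scene_l.png

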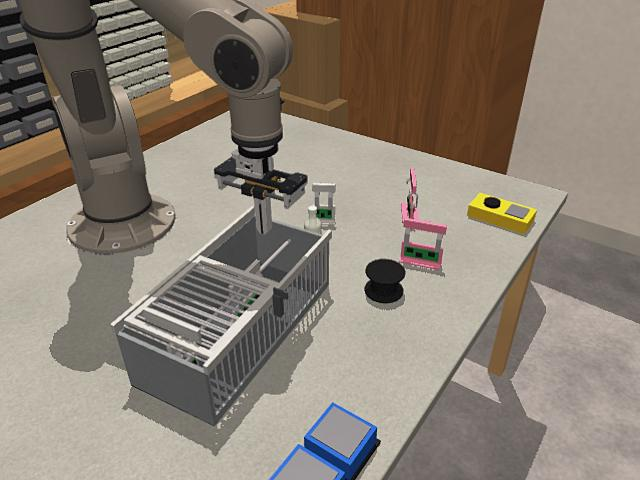

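The carrier hangs on the rail, end at v≈85 mm, and the gripper is closed and clear. I'll lower behind the end and push towards -y.

```bash

python3 -m handwheel '[{"x":3,"y":0,"z":0,"roll":0,"grip":0},{"x":6,"y":0,"z":0,"roll":0,"grip":0},{"x":7.2,"y":0,"z":0,"roll":0,"grip":0},{"x":7.2,"y":0,"z":0,"roll":0,"grip":0}]'
python3 -m handwheel '[{"x":0,"y":-0.8,"z":0,"roll":0,"grip":0},{"x":0,"y":-1.6,"z":0,"roll":0,"grip":0},{"x":0,"y":-2.2,"z":0,"roll":0,"grip":0},{"x":0,"y":-2.8,"z":0,"roll":0,"grip":0},{"x":0,"y":-3.4,"z":0,"roll":0,"grip":0}]'
python3 -m handwheel '[{"x":0,"y":-0.6,"z":0,"roll":0,"grip":0},{"x":0,"y":-1.2,"z":0,"roll":0,"grip":0},{"x":0,"y":-1.8,"z":0,"roll":0,"grip":0},{"x":0,"y":-2.2,"z":0,"roll":0,"grip":0},{"x":0,"y":-2.2,"z":0,"roll":0,"grip":0}]'
python3 - <<'E'
from car import *
go(bay(0,.04),.131,6.4); car()
E
```

```text
time_s: 16.27
eef_pos: [0.5253, -0.018, 0.1284]
orientation: [[-0.005, -0.11, 0.994], [0.001, 0.994, 0.11], [-1.0, 0.001, -0.005]]
force: [-0.9, 0.8, 0.5]
opening: 0.0002
time_s: 16.68
eef_pos: [0.5315, -0.051, 0.132]
orientation: [[0.002, -0.111, 0.994], [0.001, 0.994, 0.111], [-1.0, 0.001, 0.002]]
force: [-0.5, 7.8, 4.8]
opening: 0.0004
time_s: 17.1
eef_pos: [0.534, -0.0735, 0.1319]
orientation: [[0.002, -0.11, 0.994], [0.0, 0.994, 0.11], [-1.0, -0.0, 0.002]]
force: [0.3, 1.7, 0.8]
opening: 0.0006
tool cm [ 0.09 -1.83 -0.04] roll -0.001 cur yaw 6.3 pos [ 0.534  -0.0735  0.1319] F [0.3071 1.6749 0.8445] open 0.0006 t 17.1 j7 [ 29.  21. -33. 113.  15.  50.  -6.]
scene 222 u,v,z pct
 [[ -8.8887 -51.6118 110.6418]
 [  2.7106 -14.238  129.1327]
 [ 11.5015  61.6539 136.6597]]
 fin v 642 [-0.1833 -0.1801  0.0497]
 fin v 24 [-0.1798 -0.1774 -0.1746]
```

```bash

python3 -m handwheel '[{"x":0,"y":-0.4,"z":0,"roll":0,"grip":0},{"x":0,"y":-0.8,"z":0,"roll":0,"grip":0},{"x":0,"y":-1.1,"z":0,"roll":0,"grip":0},{"x":0,"y":-1.3,"z":0,"roll":0,"grip":0},{"x":0,"y":-1.3,"z":0,"roll":0,"grip":0}]'
python3 -m handwheel '[{"x":0,"y":1,"z":0,"roll":0,"grip":0},{"x":0,"y":3,"z":0,"roll":0,"grip":0},{"x":0,"y":6,"z":0,"roll":0,"grip":0},{"x":-2,"y":9,"z":0,"roll":0,"grip":0},{"x":-3,"y":12,"z":0,"roll":0,"grip":0}]'
python3 - <<'E'
from car import *
go(bay(0,.165),.131,6.4)
R={}
for k in("scene","top"):
    c=capture(k); save(c,k+"_m.png"); Q=cloud(c).reshape(-1,3)
    d=Q[:,:2]-B; u=d@bx;v=d@by
    mk=(u>.112)&(u<.14)&(Q[:,2]>.12)&(abs(v)<.08)
    print(k,"mark",np.percentile(v[mk],[5,50,95])*1000 if mk.sum() else None, "bay end",np.percentile(v[(abs(Q[:,2]-.157)<.005)&(abs(abs(u)-.101)<.006)&(abs(v)<.24)],[.3,99.7])*1000)
    m=(Q[:,2]>.113)&(Q[:,2]<.136)&(abs(u)<.011)&(v>-.1)&(v<.07); P=np.c_[u,v,Q[:,2]][m]*1000
    print(len(P)); 
    if len(P): print(np.histogram(P[:,1],np.arange(-100,75,5))[0],np.sort(P[:,1])[-6:],np.sort(P[:,1])[:6])
a=cv2.imread("pics/scene_m.png")[200:350,170:350];cv2.imwrite("pics/c6.png",cv2.resize(a,(720,600),interpolation=cv2.INTER_CUBIC))
E
```

```text
time_s: 17.62
eef_pos: [0.5348, -0.0856, 0.1313]
orientation: [[0.001, -0.111, 0.994], [0.001, 0.994, 0.111], [-1.0, 0.001, 0.001]]
force: [0.3, 3.9, 4.1]
opening: 0.0007
time_s: 18.03
eef_pos: [0.5208, 0.0348, 0.1618]
orientation: [[-0.0, -0.11, 0.994], [-0.0, 0.994, 0.11], [-1.0, -0.0, -0.0]]
force: [1.4, -0.2, 0.7]
opening: 0.0004
tool cm [ 3.08 -0.24  0.05] roll -0.001 cur yaw 6.3 pos [0.5208 0.0348 0.1618] F [ 1.3832 -0.1569  0.7304] open 0.0004 t 18.03 j7 [ 20.  18. -37. 113.  13.  53. -17.]
scene mark [-24.5785 -20.0891 -13.9875] bay end [-220.3077  218.6378]
180
[ 0  0  0  0  0  0  0 23  8 12 14  8 13 14 12  7 16 16 15  5  5  2  0  2
  3  3  1  1  0  0  0  0  0  0] [21.6935 26.0156 27.4071 29.7398 31.9225 38.3874] [-64.443  -63.3848 -63.1076 -62.8692 -62.8502 -62.6298]
top mark [-18.3331 -15.2469 -10.9424] bay end [-217.7531  219.2597]
56
[ 0  0  0  0  0  0  0  8  6  5  4 15  3  8  5  2  0  0  0  0  0  0  0  0
  0  0  0  0  0  0  0  0  0  0] [-25.8317 -25.4422 -25.4283 -25.2764 -24.499  -24.4421] [-63.8921 -62.6331 -61.7509 -61.3395 -61.1899 -60.5975]
```

View pics/c6.png

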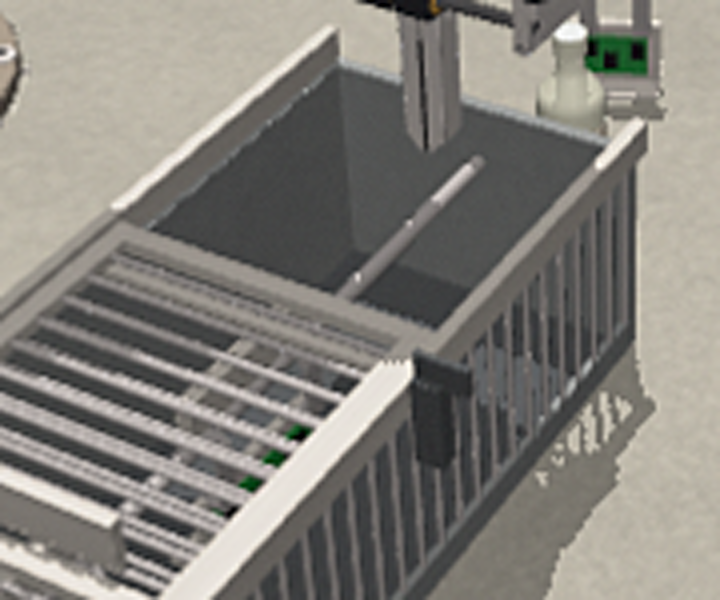

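The picture shows the carrier hanging under the grille (boards at (275,460)), with the pointer at (440,400). Its middle is at v≈-12.7 and the mark is at about -17 (scene -18.4, top -15.4), so I'll nudge it about 4.5 mm more.

```bash

python3 -m handwheel '[{"x":1.5,"y":-2,"z":0,"roll":0,"grip":0},{"x":3,"y":-4,"z":0,"roll":0,"grip":0},{"x":3,"y":-7,"z":0,"roll":0,"grip":0},{"x":3,"y":-9.5,"z":0,"roll":0,"grip":0},{"x":3,"y":-11,"z":0,"roll":0,"grip":0}]'
python3 -m handwheel '[{"x":0,"y":-0.5,"z":0,"roll":0,"grip":0},{"x":0,"y":-0.9,"z":0,"roll":0,"grip":0},{"x":0,"y":-1.2,"z":0,"roll":0,"grip":0},{"x":0,"y":-1.4,"z":0,"roll":0,"grip":0},{"x":0,"y":-1.4,"z":0,"roll":0,"grip":0}]'
python3 - <<'E'
from geo import *
go(bay(0,.0417),.131,6.4)
E
```

```text
time_s: 18.55
eef_pos: [0.533, -0.0791, 0.1302]
orientation: [[-0.001, -0.108, 0.994], [-0.001, 0.994, 0.108], [-1.0, -0.001, -0.001]]
force: [0.4, -0.2, 0.9]
opening: 0.0009
time_s: 18.97
eef_pos: [0.5349, -0.0891, 0.1308]
orientation: [[-0.0, -0.112, 0.994], [0.0, 0.994, 0.112], [-1.0, 0.0, -0.0]]
force: [0.3, 1.0, -0.6]
opening: 0.0002
tool cm [-0.02 -0.1   0.04] roll 0.0 cur yaw 6.4 pos [ 0.5349 -0.0891  0.1308] F [ 0.3152  0.9956 -0.5965] open 0.0002 t 18.97 j7 [ 30.  21. -33. 113.  15.  50.  -4.]
```

```bash

python3 -m handwheel '[{"x":0,"y":-0.1,"z":0,"roll":0,"grip":0},{"x":0,"y":-0.15,"z":0,"roll":0,"grip":0},{"x":0,"y":-0.15,"z":0,"roll":0,"grip":0}]'
python3 -m handwheel '[{"x":0,"y":1,"z":0,"roll":0,"grip":0},{"x":0,"y":3,"z":0,"roll":0,"grip":0},{"x":-4,"y":5,"z":0,"roll":0,"grip":0},{"x":-8,"y":5,"z":0,"roll":0,"grip":0},{"x":-12,"y":5,"z":0,"roll":0,"grip":0}]'
python3 -m handwheel '[{"x":-3,"y":2,"z":0,"roll":0,"grip":0.7},{"x":-4,"y":5,"z":0,"roll":0,"grip":0.7},{"x":-4,"y":5,"z":0,"roll":0,"grip":0.7},{"x":-4,"y":5,"z":0,"roll":0,"grip":0.7},{"x":-4,"y":5,"z":0,"roll":0,"grip":0.7}]'
cat > m.py <<'E'
from car import *
for k in("scene","top"):
    c=capture(k); save(c,k+"_m.png"); Q=cloud(c).reshape(-1,3)
    d=Q[:,:2]-B; u=d@bx;v=d@by
    mk=(u>.112)&(u<.14)&(Q[:,2]>.12)&(abs(v)<.08)
    print(k,"mark",np.percentile(v[mk],[5,50,95])*1000 if mk.sum() else None)
    m=(Q[:,2]>.113)&(Q[:,2]<.136)&(abs(u)<.011)&(v>-.1)&(v<.05); P=np.c_[u,v,Q[:,2]][m]*1000
    if len(P): print(np.sort(P[:,1])[-8:],np.sort(P[:,1])[:6],"med u",np.median(P[:,0]),"z95",np.percentile(P[:,2],95))
    f=(Q[:,2]>.172)&(Q[:,2]<.188)&(abs(u)<.07)&(v<.06)&(v>-.25)
    if f.sum(): print("fin v",np.median(v[f]),f.sum())
    h=(Q[:,2]>.113)&(Q[:,2]<.136)&(abs(u)<.011)&(v>-.22)&(v<-.09)
    if h.sum(): print("hung",np.percentile(v[h],[5,95]))
E
python3 - <<'E'
from m import *
go(bay(0,-.1755),.27,-83.6)
E
```

```text
time_s: 19.22
eef_pos: [0.5352, -0.0909, 0.1308]
orientation: [[0.0, -0.111, 0.994], [0.0, 0.994, 0.111], [-1.0, 0.0, 0.0]]
force: [-0.4, 1.8, 0.2]
opening: 0.0006
time_s: 19.63
eef_pos: [0.5289, -0.0392, 0.2522]
orientation: [[-0.001, -0.114, 0.993], [0.001, 0.993, 0.114], [-1.0, 0.001, -0.001]]
force: [0.9, -1.0, 1.0]
opening: 0.0003
time_s: 20.05
eef_pos: [0.5238, 0.0081, 0.2904]
orientation: [[-0.0, -0.111, 0.994], [-0.001, 0.994, 0.111], [-1.0, -0.0, -0.0]]
force: [-0.0, -0.3, -0.2]
opening: 0.0303
scene mark [-24.5398 -20.0633 -13.7037]
[17.3493 19.5151 19.6411 20.9092 21.7832 24.3458 27.8261 29.3419] [-69.2622 -69.1212 -68.9612 -68.8069 -68.2926 -68.2701] med u 2.75760357634476 z95 133.8888225841306
fin v -0.18113284922122086 521
hung [-0.2199 -0.1607]
top mark None
fin v -0.17754837298796894 41
tool cm [  2.   -31.53   0.12] roll 1.569 cur yaw 6.3 pos [0.5238 0.0074 0.29  ] F [-0.6164 -0.3934 -0.3517] open 0.0382 t 20.15 j7 [ 26.  10. -38. 105.   7.  67.  -8.]
```

The carrier's middle is at -19 against a mark at -19.5 in the scene camera, well within 10 mm. Now to the fin.

```bash

python3 -m handwheel '[{"x":0,"y":-4,"z":0,"roll":0,"grip":0.7},{"x":0,"y":-8,"z":0,"roll":0,"grip":0.7},{"x":0,"y":-12,"z":0,"roll":0,"grip":0.7},{"x":0,"y":-16,"z":0,"roll":0,"grip":0.7},{"x":0,"y":-20,"z":0,"roll":0,"grip":0.7}]'
python3 -m handwheel '[{"x":0,"y":-4,"z":0,"roll":0.12,"grip":0.7},{"x":0,"y":-8,"z":0,"roll":0.24,"grip":0.7},{"x":0,"y":-11.5,"z":0.1,"roll":0.36,"grip":0.7},{"x":0,"y":-11.5,"z":0.1,"roll":0.48,"grip":0.7},{"x":0,"y":-11.5,"z":0.1,"roll":0.6,"grip":0.7}]'
python3 -m handwheel '[{"x":0,"y":0,"z":0,"roll":0.12,"grip":0.7},{"x":0,"y":0,"z":0,"roll":0.24,"grip":0.7},{"x":0,"y":0,"z":0,"roll":0.36,"grip":0.7},{"x":0,"y":0,"z":0,"roll":0.48,"grip":0.7},{"x":0,"y":0,"z":0,"roll":0.6,"grip":0.7}]'
python3 -m handwheel '[{"x":0,"y":0,"z":0,"roll":0.12,"grip":0.7},{"x":0,"y":0,"z":0,"roll":0.24,"grip":0.7},{"x":0,"y":0,"z":0,"roll":0.37,"grip":0.7},{"x":0,"y":0,"z":0,"roll":0.37,"grip":0.7},{"x":0,"y":0,"z":0,"roll":0.37,"grip":0.7}]'
python3 - <<'E'
from geo import *
go(bay(0,-.176),.18,-83.6)
E
```

```text
time_s: 20.57
eef_pos: [0.5456, -0.1934, 0.29]
orientation: [[-0.001, -0.11, 0.994], [0.0, 0.994, 0.11], [-1.0, 0.0, -0.001]]
force: [0.8, 0.6, -0.8]
opening: 0.0654
time_s: 20.98
eef_pos: [0.5588, -0.3082, 0.2889]
orientation: [[-0.002, 0.479, 0.878], [0.001, 0.878, -0.479], [-1.0, -0.0, -0.003]]
force: [0.0, 1.1, 0.1]
opening: 0.0659
time_s: 21.4
eef_pos: [0.5593, -0.3056, 0.2896]
orientation: [[-0.002, 0.889, 0.457], [0.001, 0.457, -0.889], [-1.0, -0.001, -0.001]]
force: [0.5, 0.2, 0.3]
opening: 0.066
time_s: 21.82
eef_pos: [0.5596, -0.3052, 0.29]
orientation: [[-0.001, 0.993, 0.114], [0.0, 0.114, -0.993], [-1.0, -0.001, -0.0]]
force: [0.2, 0.2, -0.2]
opening: 0.066
tool cm [11.    0.    0.12] roll 0.003 cur yaw -83.4 pos [ 0.5596 -0.3052  0.29  ] F [ 0.1605  0.1704 -0.2029] open 0.066 t 21.82 j7 [ 33.  19. -13.  92.   4.  70. -64.]
```

```bash

python3 -m handwheel '[{"x":3,"y":0,"z":0.1,"roll":0,"grip":0.7},{"x":6,"y":0,"z":0.1,"roll":0,"grip":0.7},{"x":9,"y":0,"z":0.1,"roll":0,"grip":0.7},{"x":10.8,"y":0,"z":0.1,"roll":0,"grip":0.7},{"x":10.8,"y":0,"z":0.1,"roll":0,"grip":0.7}]' 8
python3 -m handwheel '[{"x":0,"y":0,"z":0,"roll":0,"grip":0},{"x":0,"y":0,"z":0,"roll":0,"grip":0},{"x":0,"y":0,"z":0,"roll":0,"grip":0},{"x":0,"y":0,"z":0,"roll":0,"grip":0},{"x":0,"y":0,"z":0,"roll":0,"grip":0}]'
python3 -m handwheel '[{"x":0,"y":0,"z":0,"roll":0,"grip":0},{"x":0,"y":0,"z":0,"roll":0,"grip":0},{"x":0,"y":0,"z":0,"roll":0,"grip":0},{"x":0,"y":0,"z":0,"roll":0,"grip":0},{"x":0,"y":0,"z":0,"roll":0,"grip":0}]'
python3 - <<'E'
from geo import *
go(bay(0,.019),.18,-83.6)
E
```

```text
time_s: 22.23
eef_pos: [0.5578, -0.3052, 0.1783]
orientation: [[-0.006, 0.993, 0.116], [0.003, 0.116, -0.993], [-1.0, -0.005, -0.004]]
force: [-0.2, -0.2, -0.5]
opening: 0.066
time_s: 22.65
eef_pos: [0.5605, -0.306, 0.1839]
orientation: [[0.001, 0.994, 0.112], [-0.001, 0.112, -0.994], [-1.0, 0.001, 0.001]]
force: [-0.1, 0.4, -0.3]
opening: 0.0362
time_s: 23.07
eef_pos: [0.5601, -0.3061, 0.1829]
orientation: [[0.0, 0.994, 0.111], [-0.0, 0.111, -0.994], [-1.0, 0.0, 0.0]]
force: [-0.4, -1.7, 0.6]
opening: 0.0077
tool cm [  0.29  -0.05 -19.48] roll -0.0 cur yaw -83.6 pos [ 0.5601 -0.3061  0.1829] F [-0.437  -1.724   0.5903] open 0.0077 t 23.07 j7 [ 32.  24. -13.  99.   6.  58. -66.]
```

Gripped. I'll slide it shut about 18 cm, then creep to the stop while watching the force.

```bash

python3 -m handwheel '[{"x":0,"y":0,"z":-1,"roll":0,"grip":0},{"x":0,"y":0,"z":-3,"roll":0,"grip":0},{"x":0,"y":0,"z":-5,"roll":0,"grip":0},{"x":0,"y":0,"z":-7,"roll":0,"grip":0},{"x":0,"y":0,"z":-9,"roll":0,"grip":0}]'
python3 -m handwheel '[{"x":0,"y":0,"z":-2,"roll":0,"grip":0},{"x":0,"y":0,"z":-4,"roll":0,"grip":0},{"x":0,"y":0,"z":-6,"roll":0,"grip":0},{"x":0,"y":0,"z":-8,"roll":0,"grip":0},{"x":0,"y":0,"z":-9,"roll":0,"grip":0}]'
python3 -m handwheel '[{"x":0,"y":0,"z":-0.4,"roll":0,"grip":0},{"x":0,"y":0,"z":-0.8,"roll":0,"grip":0},{"x":0,"y":0,"z":-1.2,"roll":0,"grip":0},{"x":0,"y":0,"z":-1.2,"roll":0,"grip":0}]'
python3 -m handwheel '[{"x":0,"y":0,"z":-0.1,"roll":0,"grip":0},{"x":0,"y":0,"z":-0.2,"roll":0,"grip":0},{"x":0,"y":0,"z":-0.3,"roll":0,"grip":0},{"x":0,"y":0,"z":-0.3,"roll":0,"grip":0}]'
```

```text
time_s: 23.48
eef_pos: [0.5498, -0.2161, 0.1829]
orientation: [[0.0, 0.994, 0.111], [-0.001, 0.111, -0.994], [-1.0, 0.0, 0.001]]
force: [0.9, -3.5, -0.1]
opening: 0.0081
time_s: 23.9
eef_pos: [0.5394, -0.1249, 0.1829]
orientation: [[-0.001, 0.994, 0.113], [0.0, 0.113, -0.994], [-1.0, -0.001, -0.0]]
force: [-1.9, -3.2, 1.0]
opening: 0.0081
time_s: 24.23
eef_pos: [0.5384, -0.1153, 0.1828]
orientation: [[-0.001, 0.994, 0.111], [0.0, 0.111, -0.994], [-1.0, -0.001, -0.0]]
force: [-5.4, 3.0, 6.8]
opening: 0.0078
time_s: 24.57
eef_pos: [0.5382, -0.1132, 0.1829]
orientation: [[-0.0, 0.994, 0.11], [-0.0, 0.11, -0.994], [-1.0, -0.0, 0.0]]
force: [-3.7, -1.9, 5.8]
opening: 0.0078
```

```bash

python3 -m handwheel '[{"x":0,"y":0,"z":-0.1,"roll":0,"grip":0},{"x":0,"y":0,"z":-0.2,"roll":0,"grip":0},{"x":0,"y":0,"z":-0.3,"roll":0,"grip":0},{"x":0,"y":0,"z":-0.3,"roll":0,"grip":0}]'
python3 -m handwheel '[{"x":0,"y":0,"z":-0.1,"roll":0,"grip":0},{"x":0,"y":0,"z":-0.2,"roll":0,"grip":0},{"x":0,"y":0,"z":-0.2,"roll":0,"grip":0},{"x":0,"y":0,"z":-0.2,"roll":0,"grip":0}]'
```

```text
time_s: 24.9
eef_pos: [0.5381, -0.1121, 0.1829]
orientation: [[0.0, 0.994, 0.109], [-0.002, 0.109, -0.994], [-1.0, 0.0, 0.002]]
force: [-1.7, -11.2, 3.1]
opening: 0.0081
time_s: 25.23
eef_pos: [0.5379, -0.111, 0.1829]
orientation: [[0.001, 0.994, 0.108], [-0.003, 0.108, -0.994], [-1.0, 0.0, 0.003]]
force: [-0.4, -15.9, 1.7]
opening: 0.0104
```

The stop is reached, with force at -16 N. I'll release, rise and check.

```bash

python3 -m handwheel '[{"x":0,"y":0,"z":0.1,"roll":0,"grip":0.6},{"x":0,"y":0,"z":0.1,"roll":0,"grip":0.6},{"x":0,"y":0,"z":0.1,"roll":0,"grip":0.6},{"x":0,"y":0,"z":0.1,"roll":0,"grip":0.6},{"x":0,"y":0,"z":0.1,"roll":0,"grip":0.6}]'
python3 -m handwheel '[{"x":-3,"y":0,"z":0,"roll":0,"grip":0.6},{"x":-6,"y":0,"z":0,"roll":0,"grip":0.6},{"x":-9,"y":0,"z":0,"roll":0,"grip":0.6},{"x":-12,"y":0,"z":0,"roll":0,"grip":0.6},{"x":-15,"y":0,"z":0,"roll":0,"grip":0.6}]'
python3 -m handwheel '[{"x":0,"y":0,"z":4,"roll":0,"grip":0.6},{"x":0,"y":0,"z":8,"roll":0,"grip":0.6},{"x":0,"y":0,"z":12,"roll":0,"grip":0.6},{"x":0,"y":0,"z":16,"roll":0,"grip":0.6},{"x":0,"y":0,"z":20,"roll":0,"grip":0.6}]'
python3 -m handwheel '[{"x":0,"y":0,"z":4,"roll":0,"grip":0.6},{"x":0,"y":0,"z":8,"roll":0,"grip":0.6},{"x":0,"y":0,"z":12,"roll":0,"grip":0.6},{"x":0,"y":0,"z":16,"roll":0,"grip":0.6},{"x":0,"y":0,"z":20,"roll":0,"grip":0.6}]'
python3 -m handwheel '[{"x":0,"y":0,"z":0,"roll":0,"grip":0.6},{"x":0,"y":0,"z":0,"roll":0,"grip":0.6}]'
python3 - <<'E'
from m import *
c=capture("top"); Q=cloud(c).reshape(-1,3); d=Q[:,:2]-B; u=d@bx;v=d@by
c2=capture("scene")
for q in(Q,cloud(c2).reshape(-1,3)):
    d=q[:,:2]-B;u=d@bx;v=d@by
    m=(abs(q[:,2]-.151)<.006)&(abs(u)<.085)&(v>.19)&(v<.24); print("door edge v",np.percentile(v[m],[50,99]))
    m=(q[:,2]>.178)&(q[:,2]<.188)&(abs(u)<.06)&(abs(v)<.05); print("fin top v",np.percentile(v[m],[2,50,98]))
a=cv2.imread("pics/scene_m.png")[180:350,150:350];b=cv2.imread("pics/top_m.png")[190:360,310:510]
cv2.imwrite("pics/c7.png",np.hstack([cv2.resize(x,(400,340)) for x in(a,b)]))
E
```

```text
time_s: 25.65
eef_pos: [0.538, -0.1079, 0.1827]
orientation: [[0.0, 0.994, 0.112], [0.0, 0.112, -0.994], [-1.0, 0.0, -0.0]]
force: [1.0, 0.3, 0.2]
opening: 0.0398
time_s: 26.07
eef_pos: [0.5377, -0.1078, 0.3344]
orientation: [[0.0, 0.994, 0.112], [0.0, 0.112, -0.994], [-1.0, 0.0, -0.0]]
force: [-0.5, 0.1, -0.4]
opening: 0.0563
time_s: 26.48
eef_pos: [0.5602, -0.3086, 0.3329]
orientation: [[0.0, 0.994, 0.112], [-0.0, 0.112, -0.994], [-1.0, 0.0, 0.0]]
force: [0.0, 0.1, 0.2]
opening: 0.0566
time_s: 26.9
eef_pos: [0.5825, -0.5073, 0.3327]
orientation: [[0.0, 0.994, 0.112], [0.0, 0.112, -0.994], [-1.0, 0.0, -0.0]]
force: [-0.0, 0.8, 1.1]
opening: 0.0565
time_s: 27.07
eef_pos: [0.5817, -0.5077, 0.3309]
orientation: [[-0.002, 0.994, 0.109], [0.001, 0.109, -0.994], [-1.0, -0.002, -0.001]]
force: [-0.3, 2.3, 0.4]
opening: 0.0558
scene mark [-25.0945 -20.1396 -14.3189]
[ 4.068   4.2895  4.6796  5.111  10.4479 16.1374 19.959  27.1064] [-70.4777 -69.8975 -68.7355 -68.6022 -68.5755 -68.4645] med u 2.9069165706583546 z95 133.32497440919462
fin v 0.016596342193368502 391
hung [-0.2196 -0.1403]
top mark [-18.7237 -15.3957 -10.9687]
[31.198  31.9189 31.9208 32.0268 32.056  32.1002 32.1285 32.435 ] [-68.1465 -67.8716 -67.5553 -66.9189 -66.7584 -66.5707] med u -1.1822196754629024 z95 133.73927372206407
fin v 0.02160205482645362 396
hung [-0.211  -0.1368]
door edge v [0.2069 0.2156]
fin top v [0.0163 0.021  0.0245]
door edge v [0.2035 0.2171]
fin top v [0.0133 0.0171 0.0237]
```

View pics/c7.png

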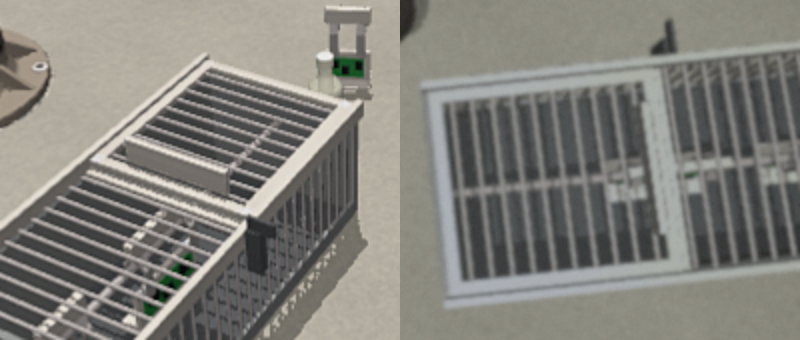

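The door is shut, with the fin at v≈19–20. The carrier hangs level at (165,270) in the left half, beside the pointer. Handing in.

```bash
python3 -c "
from cell import *
print(job_done())"
```

```text
the job is handed in; nothing more can be done
None
```

I opened the guard door by its fin, hooked the longer carrier onto the rail, and slid and pushed it partly under the grille to the pointer. I then pulled the door shut against its stop and handed the job in at about 27 s of the 72 s allowed. `job_done()` reported no verdict.

**Carrier position:** the carrier's middle lies at bay y ≈ -18 to -19 mm. Within the same image it is within 1 mm of the pointer by the scene camera and about 2.5 mm by the top camera, against a 10 mm limit. The two cameras disagree by about 5 mm on the pointer's absolute place (-20 and -15 mm).

**Carrier seating:** the header is at x ≈ 0 to within 3 mm and at the expected height, and the last picture shows it hanging level.

**Door:** the fin is at bay y ≈ 17–21 mm, against 19 mm when shut. I felt about 16 N at the stop.

**Other objects:** the arm is well clear of everything. I saw no sign that the short carriers, bottle or spool moved, but I did not re-measure the short carrier, bottle or spool on the bench. The hung carrier's readings through the grille were too rough to check to the millimetre.

**Two corrections along the way:** I first misread which way the hook mouth faces, and depth from both cameras corrected it. My first set of moves was also refused because the rows lacked fields.

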